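# Hold a cast plaster cane down in the V-cradle for sawing off its sprue

### The job

Take the plaster cane that still has its brown casting sprue out of the drying rack and lay it gently in the V-groove of the sawing jig, plain end right up against the end stop, so that the sprue sticks out past the saw slot. Press the cane firmly down onto both rails and finish while still holding it there, pressed with a steady push of about two kilos and with the gripper clear of the saw slot, ready for a colleague to saw. Plaster chips easily, so do not bang or force the cane, and leave the trimmed cane, the saw and the mug where they are.

Things in the scene. Friction and masses are not known exactly. Their poses are not given: they have to be found in the camera images.
- cane: cream plaster cane with a tan-brown sprue: cylinder 40 mm across, 180 mm long, 0.26 kg. Origin on the axis at mid-length; x along the axis from the plain end to the sprue end (it may be rolled about x). The sprue, a stub 30 mm long, 22 to 30 mm across, is on the middle of the +x end. At the start it lies level in one of the rack's two places, its axis 45 mm above the work surface
- cane_foot (a point): centre of the cane's plain end face (90 mm from the cane's origin along its -x)
- cane_sprue (a point): centre of the free end of the sprue (120 mm from the cane's origin along its +x)
- rack: drying rack, fixed: grey board 170 x 170 x 8 mm with two notched battens (18 mm thick, tops at z 30 mm) across the canes, 55 mm either side of the middle; between them 92 mm of each cane is free, down to the board. Origin under its middle, on the work surface; z up, x along the canes, two places at y = +45 and -45 mm. Any yaw
- jig: sawing jig, fixed: plywood board 300 x 110 x 18 mm (x -130 to 170), a 90 degree V-groove of two rails, apex at z 30 mm, and a dark end stop 20 mm thick, 72 wide, top at z 78. Origin on the work surface under the middle of the seat; z up, x along the groove from stop to saw slot. A cane seated against the stop has its origin 58 mm above the jig's origin and its x along the jig's x
- rail_left: the groove's rail on the jig's +y side, bevelled at 45 degrees: two pieces 45 mm long, jig x -82 to -37 and 29 to 74 mm, tops at z 53 mm, outer side 35 mm from the middle line; between them a 66 mm gap where the rail is cut down to z 26 mm gives room for fingers. Same origin and axes as the jig
- rail_right: the rail on the jig's -y side, mirror image of the left one. Same origin and axes as the jig. Wood: a cane gripped stiffly off-centre can ride mostly on one rail; let go for a moment, it settles on both by its weight
- stop (a point): point on the stop's face that the middle of the cane's plain end must meet: 90 mm from the jig's origin along its -x, 58 mm above the work surface
- saw_slot (a point): middle of the saw slot, 95 mm from the jig's origin along its +x, 58 mm above the work surface. The slot (4 mm) is between wooden posts on either side of the cane, 34 to 48 mm from the middle line, jig x 76 to 114 mm, tops at z 80 mm
- trimmed: bystander: a cane like the other but already trimmed, 40 x 180 mm, no sprue, in the other place of the rack (90 mm beside it). Origin at its middle, x along it
- saw: bystander: small back saw lying on the bench, 290 mm long, dark wooden handle, brass back. Origin on the bench near its middle, x from handle to blade
- mug: bystander: white mug with a brown stripe and two brushes in it, 78 mm across, 88 mm high (brushes to 190 mm). Origin at the centre of its underside

How it is judged:
By the outcome, as a careful person would: the job done as asked, in the order asked, and still so for the second after the job is handed in, while the arm keeps its last pose, push and grip.
It also fails if it takes over 48 s, if anything falls off the work surface, if the arm or the gripper's body presses on something with over 40 N, if the wrist force passes 120 N, or if a joint passes its speed limit or range.

### The arm

A 7-joint arm with a two-finger parallel gripper is mounted at the origin on the work surface. World frame = base frame: x ahead of the robot, y to its left, z up, the work surface at z = 0. Lengths are in m, angles in degrees, forces in N, time in s.
With the tool pointing down it reaches from about 0.425 to 0.875 m from the base axis. Payload 8.4 kg.
Tool frame: the origin (TCP) lies between the finger pads, 19 mm behind the fingertips; this is the grasp point; z points along the fingers, y is the line along which they close (so a half turn about z gives the same grasp; the last joint's range is limited). The gripper opens to 85 mm and grips with 20 to 120 N. Pads are 22 mm wide; open, the fingers measure 114 mm over their backs; the gripper's body (76 mm by 85 mm) begins 54 mm behind the grasp point. The pads swing forward as they close: fully open they stand 13 mm farther back than shut.
Start: joints at [71.608, 19.091, 2.286, 83.961, -0.768, 76.965, -3.352], TCP at [0.143, -0.634, 0.25] pointing down, gripper open.
Joint ranges: [-147.57, 147.57], [-21.85, 119.76], [-74.77, 79.35], [14.55, 137.4], [-85.83, 265.84], [4.83, 119.75], [-152.11, 152.11]. Speed limits (degrees/s): [127.2, 127.2, 159.86, 159.86, 180, 180, 180].

### API

Orientations are given as a 3x3 rotation matrix whose columns are the frame's x, y, z axes.
In Python, from workcell import monitor, cams, ticket gives the robot as it stands.
- The arm moves only by the tool apply_moves, never from a script. Its argument "commands" is a list of rows, each an object with "xyz": the shift along the tool's x, y, z in units of 150 mm (1.0 is 150 mm), a list of three; "twist": the turn, a rotation vector about the tool's x, y, z in units of 2 rad (1.0 is 2 rad), a list of three; "fingers": the finger opening in mm, from 0 to 85.4. A call has 1 to 20 rows; each row is the pose to reach, as a shift and turn from the pose commanded when the call began, along the tool's axes at that moment; what a row does not reach only later rows make up. A row lasts 1/12 s, in which the tool goes at most 41.7 mm and 7.16 degrees, less where a joint would pass 70% of its speed; a pose out of reach is approached as far as the arm can. A call with a number of a shift or a turn outside -1 to 1 is refused whole. A call with a gripper value outside its range is refused whole. The fingers move at their own pace and stop on an object; the grip force is fixed at half the most. Time passes only in rows, so rows that repeat a pose let the fingers close. It gives the time, the measured TCP pose, the force, the opening and the grip force at its end, in the units of the state.
- monitor.observe(): the state, without advancing time (a new reading comes with each control period).
- cams.get_image(name): name is "side" or "top" or "wrist"; returns a dict with "pixels" (400x640x3 uint8, red, green, blue), "fovy" (degrees; the focal length in pixels is half the picture's height over the tangent of half this angle, whatever the lens; pixels are square), "cx", "cy" (the principal point, pixels), "view" (4x4, takes a point from world to camera coordinates); the wrist camera has in their place "hand_eye" (4x4, takes a point from camera to tool coordinates, whose origin is the TCP and whose axes are the flange's). Camera axes: x right, y down, z forward; pixel columns grow to the right and rows downward; lengths in m; the calibration is good to about 2 mm. A picture is of the moment at which its call begins: read the wrist's pose just before it. There is no depth.
- ticket.job_done(): hands the job in; it is judged then, once.
Trained networks look in the newest picture that a camera, given by its name, has taken for a name from the list of things; names that differ only in an ending like _2 or _b are one class to them, and where a whole thing is asked for, a point or a joint stands for the part that bears it (a point fixed in the world has none). Each returns a list of dicts, best first, with "conf" (0 to 1); they miss things now and then, are a little off and sometimes report something else, mostly with a low value. They report only what shows in the picture. A call takes as long as a camera call.
- cams.search_frame(camera, thing): "bbox" ([left, top, width, height] in pixels, round what is visible of it).
The state is a dict: "time_s": time; "joints": joint angles; "qd": joint speeds; "joint_efforts": joint torques, N m; "position": TCP position; "eef_rot": TCP orientation; "force": force on the tool from outside, world axes, zero at the start; "ft_torque": the same for the moment, N m; "width": finger opening in m; "gripper_force": force on a finger pad.
Only numpy, scipy, OpenCV 4.12 (cv2) and the standard library are available. Lean on these libraries where they do the work, as an engineer would, in place of code of your own. Each camera call takes 0.05 s, during which the arm holds its last target. There are 200 camera calls.

## Working session

There is one attempt and no reset: what is moved stays moved. The work goes in short steps, Python scripts to look and compute and a tool call to move; the robot and the scene stay as the last step left them, time stands still between calls to the robot, and variables do not carry over. Pictures are saved under pics/ and viewed, at most 12 in all, crops included, and the job is handed in when it is done.

Besides the shell and the picture viewer there is one more tool, called after ">>>" by a JSON object that holds its "api" and its "payload", one argument or row to a line. apply_moves: Moves the arm, as the interface text tells. Its arguments: {"type":"object","properties":{"commands":{"type":"array","items":{"type":"object","properties":{"xyz":{"type":"array","items":{"type":"number","minimum":-1,"maximum":1}},"twist":{"type":"array","items":{"type":"number","minimum":-1,"maximum":1}},"fingers":{"type":"number"}}}}},"required":["commands"]}

```bash
mkdir -p pics; ls; cat > h.py <<'E'
import numpy as np, cv2
from workcell import monitor, cams, ticket
def f(im): return 200/np.tan(np.radians(im['fovy']/2))
def cam(im,s=None):
    """returns R,t world->cam"""
    if 'view' in im: V=np.array(im['view'])
    else:
        T=np.eye(4);T[:3,:3]=s['eef_rot'];T[:3,3]=s['position'];V=np.linalg.inv(T@np.array(im['hand_eye']))
    return V
def proj(im,P,s=None):
    V=cam(im,s);p=np.atleast_2d(P)@V[:3,:3].T+V[:3,3]
    return p[:,:2]/p[:,2:]*f(im)+[im['cx'],im['cy']]
def back(im,uv,z,s=None):
    V=cam(im,s);R=V[:3,:3];o=-R.T@V[:3,3]
    d=R.T@np.array([(uv[0]-im['cx'])/f(im),(uv[1]-im['cy'])/f(im),1])
    return o+d*(z-o[2])/d[2]
E
python3 - <<'E'
from h import *
s=monitor.observe();print(s['position'],s['eef_rot'],s['force'],s['time_s'])
for c in ['top','side','wrist']:
    im=cams.get_image(c);cv2.imwrite(f'pics/{c}0.png',im['pixels'][:,:,::-1])
    print(c,im['fovy'],im['cx'],im['cy'],np.round(im.get('view',im.get('hand_eye')),3).tolist())
    for t in ['cane','trimmed','rack','jig','cane_sprue','stop','rail_left','rail_right','saw','mug']:
        r=cams.search_frame(c,t)[:2];print(' ',t,[(np.round(x['bbox']).tolist(),round(x['conf'],2)) for x in r])
E
```

```text
pics
[ 0.1428663  -0.63366615  0.24909786] [[ 9.75512635e-01  2.19942906e-01 -4.65336131e-04]
 [ 2.19943373e-01 -9.75511358e-01  1.58210045e-03]
 [-1.05968909e-04 -1.64570658e-03 -9.99998640e-01]] [-0.00096457 -0.39591128 -0.12291154] 0.0
top 42.65023033144562 319.6590664568449 207.22761557549703 [[0.017, -1.0, 0.009, -0.0], [-0.993, -0.018, -0.113, 0.583], [0.113, -0.007, -0.994, 1.722], [0.0, 0.0, 0.0, 1.0]]
  cane [([245.0, 164.0, 55.0, 42.0], 0.9)]
  trimmed [([258.0, 193.0, 46.0, 34.0], 0.83)]
  rack [([245.0, 167.0, 63.0, 66.0], 0.91)]
  jig [([364.0, 168.0, 44.0, 90.0], 0.75)]
  cane_sprue [([243.0, 166.0, 56.0, 36.0], 0.95)]
  stop [([364.0, 173.0, 45.0, 87.0], 0.55), ([371.0, 201.0, 19.0, 38.0], 0.52)]
  rail_left [([373.0, 201.0, 16.0, 41.0], 0.56)]
  rail_right [([384.0, 199.0, 15.0, 47.0], 0.75), ([165.0, 196.0, 31.0, 30.0], 0.31)]
  saw [([458.0, 175.0, 16.0, 78.0], 0.92), ([366.0, 169.0, 46.0, 90.0], 0.18)]
  mug [([166.0, 198.0, 28.0, 31.0], 0.63)]
side 45.59760637118086 319.4309740333988 203.2435612838086 [[1.0, -0.006, 0.003, -0.561], [-0.002, -0.694, -0.72, 0.046], 
[... 168 characters left out ...]
0], 0.89)]
  rack [([302.0, 166.0, 61.0, 42.0], 0.68)]
  jig [([265.0, 238.0, 110.0, 58.0], 0.84), ([302.0, 90.0, 30.0, 48.0], 0.19)]
  cane_sprue [([329.0, 150.0, 42.0, 43.0], 0.87)]
  stop [([259.0, 240.0, 117.0, 56.0], 0.6)]
  rail_left [([288.0, 247.0, 51.0, 23.0], 0.86)]
  rail_right [([281.0, 258.0, 61.0, 25.0], 0.7)]
  saw [([267.0, 353.0, 114.0, 22.0], 0.88)]
  mug [([303.0, 91.0, 27.0, 43.0], 0.92)]
wrist 68.94040140841575 324.0810985152273 197.68345390657376 [[0.0, -0.963, -0.269, 0.067], [1.0, 0.0, 0.001, -0.0], [-0.001, -0.269, 0.963, -0.123], [0.0, 0.0, 0.0, 1.0]]
  cane []
  trimmed []
  rack []
  jig []
  cane_sprue []
  stop []
  rail_left []
  rail_right []
  saw []
  mug []
```

```bash
python3 - <<'E'
import cv2,numpy as np
a=cv2.imread('pics/top0.png')[150:270,230:430]
cv2.imwrite('pics/c1.png',cv2.resize(a,None,fx=4,fy=4,interpolation=cv2.INTER_CUBIC))
a=cv2.imread('pics/side0.png')[140:310,250:390]
cv2.imwrite('pics/c2.png',cv2.resize(a,None,fx=3.5,fy=3.5,interpolation=cv2.INTER_CUBIC))
E
```

```text
(no output)
```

View pics/c1.png

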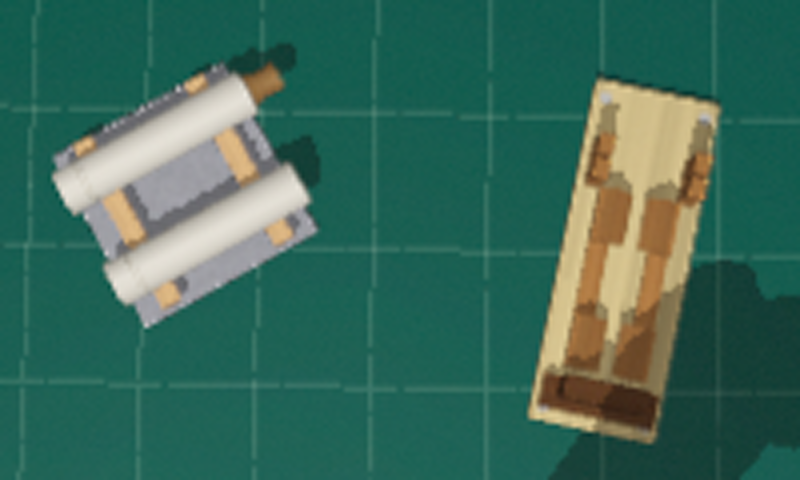

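View pics/c2.png

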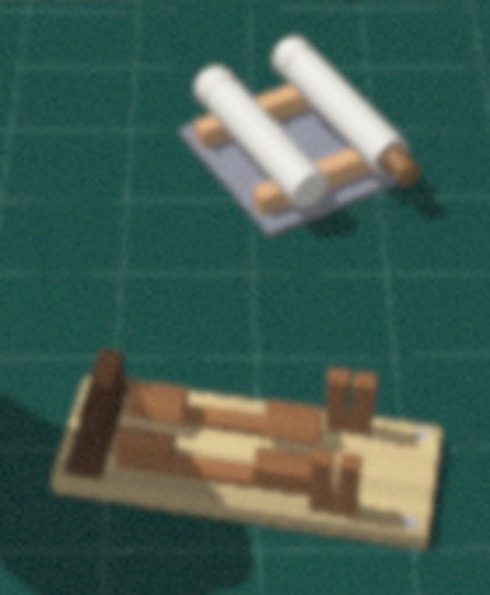

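```bash
cat >> h.py <<'E'
from scipy.optimize import least_squares
def fit(obs,x0):
    """obs: list of (im, local Nx3, uv Nx2); planar pose x,y,yaw"""
    def r(p):
        c,s=np.cos(p[2]),np.sin(p[2]);R=np.array([[c,-s,0],[s,c,0],[0,0,1]])
        return np.concatenate([(proj(im,np.array(L)@R.T+[p[0],p[1],0])-uv).ravel() for im,L,uv in obs])
    o=least_squares(r,x0,loss='soft_l1');return o.x,r(o.x).reshape(-1,2)
E
python3 - <<'E'
from h import *
T=cams.get_image('top');S=cams.get_image('side')
t=lambda a:np.array(a)/4+[230-.375,150-.375]
s=lambda a:np.array(a)/3.5+[250-.36,140-.36]
print('cams',[np.round(-np.array(i['view'])[:3,:3].T@np.array(i['view'])[:3,3],3) for i in (T,S)])
bt=[[.17,.055,.018],[.17,-.055,.018],[-.13,-.055,.018],[-.13,.055,.018]]
ut=t([(600,78),(720,103),(655,441),(530,417)])
# stop top centre (x -.1), post slot tops
us=s([(85,378),(440,428),(430,533),(53,478)])
bs=[bt[3],bt[0],bt[1],bt[2]]
for o in ([(T,bt,ut)],[(S,bs,us)],[(T,bt,ut),(S,bs,us)]):
    x,r=fit(o,[.5,-.1,0]);print('jig',x[:2].round(4),np.degrees(x[2]).round(2),r.round(1).tolist())
# cane: axis
for n,im,uv in (('T',T,t([(68,190),(240,93),(274,78)])),('S',S,s([(289,52),(393,156),(405,166)]))):
    print(n,[back(im,q,.045).round(4).tolist() for q in uv])
rk=[[.085,.085,.008],[-.085,.085,.008],[-.085,-.085,.008],[.085,-.085,.008]]
x,r=fit([(T,rk,t([(220,63),(55,155),(147,326),(317,230)]))],[.55,.15,-1]);print('rack',x[:2].round(4),np.degrees(x[2]),r.round(1).tolist())
E
```

```text
cams [array([0.384, 0.023, 1.777]), array([ 0.552, -1.059,  1.083])]
jig [ 0.5452 -0.2164] -10.95 [[-0.6, -0.1], [0.4, 0.2], [0.2, 0.3], [-0.1, -0.4]]
jig [ 0.5446 -0.2169] -10.3 [[0.1, -0.5], [0.5, -0.8], [-0.2, 0.5], [-0.3, 0.6]]
jig [ 0.5448 -0.2166] -10.65 [[-0.8, 0.1], [0.2, 0.2], [0.5, 0.4], [0.2, -0.2], [0.3, -0.8], [0.7, -0.6], [-0.3, 0.7], [-0.2, 0.2]]
T [[0.6117, 0.2598, 0.045], [0.6982, 0.1154, 0.045], [0.7118, 0.0866, 0.045]]
S [[0.6076, 0.2651, 0.045], [0.7011, 0.1077, 0.045], [0.7113, 0.0936, 0.045]]
rack [0.6158 0.1633] -59.45085592638973 [[0.7, -0.3], [-0.7, 0.3], [-0.2, -0.0], [0.2, -0.1]]
```

>>> {"api": "apply_moves", "payload": {
  "commands": [
    {"xyz": [0.23,-0.15,-0.05]},
    {"xyz": [0.46,-0.31,-0.1]},
    {"xyz": [0.7,-0.46,-0.15]},
    {"xyz": [0.92,-0.61,-0.2]}
  ]
}}

```text
$.commands[0]: bad value
```

```bash
cat >> h.py <<'E'
from scipy.spatial.transform import Rotation as Ro
def go(pos,yaw):
    s=monitor.observe();R=np.array(s['eef_rot']);y=np.radians(yaw);c,n=np.cos(y),np.sin(y)
    G=np.array([[c,n,0],[n,-c,0],[0,0,-1]])
    print('t',round(s['time_s'],2),'pos',np.round(s['position'],4),'yaw',np.degrees(np.arctan2(R[1,0],R[0,0])).round(2),'F',np.round(s['force'],1),'w',round(s['width'],4),'gf',s['gripper_force'],'j',np.round(s['joints'],0))
    d=R.T@(np.array(pos)-s['position'])
    print('xyz units',(d/.15).round(3),'mm',(d*1e3).round(1),'rows',(np.linalg.norm(d)/.0417).round(1),'twist',(Ro.from_matrix(R.T@G).as_rotvec()/2).round(4))
E
python3 -c "
from h import *
go([.53,-.22,.28],-10.8)"
```

```text
t 1.75 pos [ 0.143  -0.6341  0.25  ] yaw 12.7 F [ 0.6  0.4 -0. ] w 0.0856 gf 0.0 j [72. 19.  2. 84. -1. 77. -3.]
xyz units [ 3.124 -2.126 -0.2  ] mm [ 468.6 -318.8  -30. ] rows 13.6 twist [0.     0.     0.2051]
```

>>> {"api": "apply_moves", "payload": {
  "commands": [
    {"xyz": [0.23,-0.155,0],"twist": [0,0,0],"fingers": 85},
    {"xyz": [0.46,-0.31,-0.05],"twist": [0,0,0],"fingers": 85},
    {"xyz": [0.69,-0.465,-0.1],"twist": [0,0,0],"fingers": 85},
    {"xyz": [0.92,-0.62,-0.1],"twist": [0,0,0],"fingers": 85}
  ]
}}

```text
time_s: 2.08
position: [0.2574, -0.5129, 0.2665]
eef_rot: [[0.976, 0.219, 0.001], [0.219, -0.976, -0.002], [0.001, 0.002, -1.0]]
force: [1.0, -1.2, 0.1]
width: 0.0849
gripper_force: 0.0
```

>>> {"api": "apply_moves", "payload": {
  "commands": [
    {"xyz": [0.23,-0.155,0],"twist": [0,0,0],"fingers": 85},
    {"xyz": [0.46,-0.31,-0.05],"twist": [0,0,0],"fingers": 85},
    {"xyz": [0.69,-0.465,-0.1],"twist": [0,0,0],"fingers": 85},
    {"xyz": [0.92,-0.62,-0.1],"twist": [0,0,0],"fingers": 85}
  ]
}}

```text
time_s: 2.42
position: [0.3711, -0.3923, 0.2817]
eef_rot: [[0.976, 0.22, 0.002], [0.22, -0.976, -0.002], [0.001, 0.002, -1.0]]
force: [1.0, -1.2, -0.3]
width: 0.0848
gripper_force: 0.0
```

>>> {"api": "apply_moves", "payload": {
  "commands": [
    {"xyz": [0.23,-0.155,0],"twist": [0,0,0.06],"fingers": 85},
    {"xyz": [0.46,-0.31,0],"twist": [0,0,0.12],"fingers": 85},
    {"xyz": [0.69,-0.465,0],"twist": [0,0,0.18],"fingers": 85},
    {"xyz": [0.92,-0.62,0],"twist": [0,0,0.205],"fingers": 85}
  ]
}}

```text
time_s: 2.75
position: [0.4761, -0.2806, 0.2804]
eef_rot: [[0.981, -0.194, 0.0], [-0.194, -0.981, -0.001], [0.0, 0.001, -1.0]]
force: [1.2, -0.3, -0.4]
width: 0.0848
gripper_force: 0.0
```

```bash
python3 -c "
from h import *
go([.53,-.22,.28],-10.8)"
```

```text
t 2.75 pos [ 0.4761 -0.2806  0.2804] yaw -11.21 F [ 1.2 -0.3 -0.4] w 0.0848 gf 0.0 j [ 40.   8. -16.  94.   2.  78. -77.]
xyz units [ 0.274 -0.466  0.002] mm [ 41.1 -69.9   0.3] rows 1.9 twist [ 0.0004 -0.0002 -0.0036]
```

```bash
python3 - <<'E'
from h import *
import pickle
s=monitor.observe();im=cams.get_image('wrist');pickle.dump((s,im),open('w1.pkl','wb'));cv2.imwrite('pics/w1.png',im['pixels'][:,:,::-1])
jg=lambda L:np.array(L)@Ro.from_euler('z',-10.65,degrees=True).as_matrix().T+[.5448,-.2166,0]
print(proj(im,jg([[.17,.055,.018],[.17,-.055,.018],[-.13,-.055,.018],[-.13,.055,.018],[-.09,.036,.078],[-.09,-.036,.078]]),s).round(0).tolist())
E
```

```text
[[206.0, -29.0], [303.0, -30.0], [309.0, 221.0], [231.0, 221.0], [228.0, 207.0], [290.0, 206.0]]
```

View pics/w1.png

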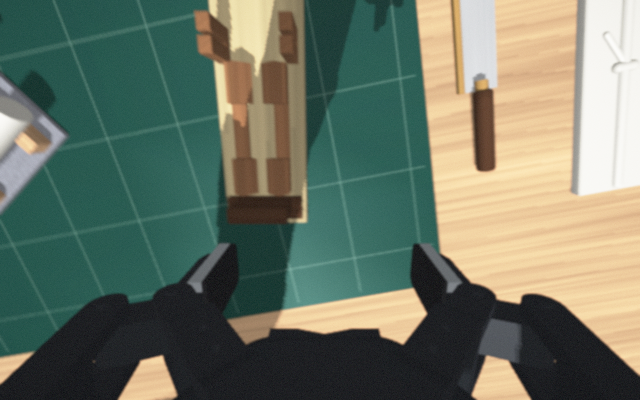

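```bash
python3 -c "
import cv2
a=cv2.imread('pics/w1.png')[5:230,180:330]
a=cv2.rotate(cv2.resize(a,None,fx=3.5,fy=3.5,interpolation=cv2.INTER_CUBIC),cv2.ROTATE_90_CLOCKWISE);print(a.shape)
cv2.imwrite('pics/c3.png',a)"
```

```text
(525, 788, 3)
```

View pics/c3.png

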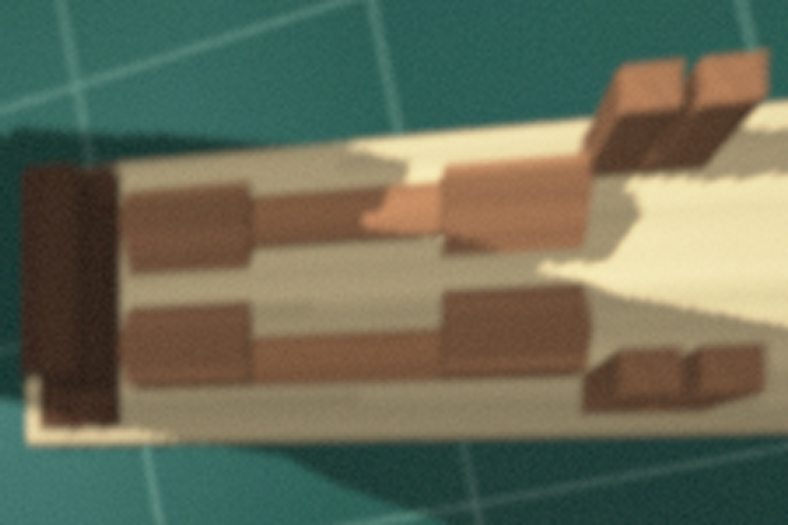

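```bash
cat > jf.py <<'E'
from h import *
import pickle,h
s,im=pickle.load(open('w1.pkl','rb'))
L=[[-.09,-.036,.018],[-.09,.036,.018],[-.09,.036,.078],[-.09,-.036,.078],[-.037,.035,.053],[.029,.035,.053],[.074,.035,.053],[.076,.048,.08],[.114,.048,.08],[.076,-.034,.08],[.114,-.034,.08],[-.13,-.055,.018]]
X=np.array([(118,425),(119,163),(78,168),(78,378),(248,183),(443,165),(592,155),(622,65),(770,48),(617,350),(765,343),(27,445)],float)
uv=np.c_[X[:,1]/3.5+180,(787-X[:,0])/3.5+5]
def r(p):
    R=Ro.from_euler('z',p[2]).as_matrix()
    return (proj(im,np.array(L)@R.T+[p[0],p[1],0],s)-uv).ravel()
o=least_squares(r,[.5448,-.2166,-.186],loss='soft_l1')
print(o.x[:2].round(4),np.degrees(o.x[2]).round(2));print(r(o.x).reshape(-1,2).round(1).tolist())
go([.62,.16,.25],120)
E
python3 jf.py
```

```text
[ 0.5426 -0.2148] -10.98
[[-7.9, -1.0], [14.5, -0.5], [-0.9, 1.1], [0.5, 0.8], [-1.9, 1.4], [-1.9, -0.3], [-2.9, -0.6], [0.7, 0.9], [1.0, 0.5], [0.3, -0.8], [0.6, -1.2], [0.8, 0.3]]
t 2.8 pos [ 0.4824 -0.2718  0.2803] yaw -11.04 F [ 2.8  8.6 -0.1] w 0.0847 gf 0.0 j [ 40.   8. -17.  94.   2.  78. -78.]
xyz units [ 0.349 -3.     0.214] mm [  52.4 -450.    32.1] rows 10.9 twist [ 5.0000e-04 -2.8000e-03 -1.1435e+00]
```

```bash
python3 - <<'E'
from h import *
import pickle
s=monitor.observe();im=cams.get_image('wrist');pickle.dump((s,im),open('w1.pkl','wb'));print(s['position'],np.abs(s['qd']).max())
a=im['pixels'][:,:,::-1][5:230,180:330]
# overlay predicted model
a=cv2.resize(a,None,fx=3.5,fy=3.5,interpolation=cv2.INTER_CUBIC)
R=Ro.from_euler('z',-10.9,degrees=True).as_matrix()
def line(p,q):
    uv=proj(im,np.array([p,q])@R.T+[.5445,-.216,0],s);uv=((uv-[180,5])*3.5+1.25)
    cv2.line(a,*[tuple(int(v) for v in u.round()) for u in uv],(0,255,255),1)
for sg in (1,-1):
    for x0,x1 in((-.082,-.037),(.029,.074)):
        for y in (.023,.035): line([x0,sg*y,.053],[x1,sg*y,.053])
        line([x1,sg*.023,.053],[x1,sg*.035,.053]);line([x0,sg*.023,.053],[x0,sg*.035,.053])
    for x0,x1 in((.076,.093),(.097,.114)):
        for y in(.034,.048): line([x0,sg*y,.08],[x1,sg*y,.08])
        for x in(x0,x1): line([x,sg*.034,.08],[x,sg*.048,.08])
    line([-.13,sg*.055,.018],[.17,sg*.055,.018])
    line([-.09,sg*.036,.078],[-.11,sg*.036,.078])
for x in(-.09,-.11): line([x,.036,.078],[x,-.036,.078])
line([-.13,.055,.018],[-.13,-.055,.018])
cv2.imwrite('pics/c4.png',cv2.rotate(a,cv2.ROTATE_90_CLOCKWISE))
E
```

```text
[ 0.4823501  -0.27177123  0.28028835] 22.556512493956863
```

View pics/c4.png

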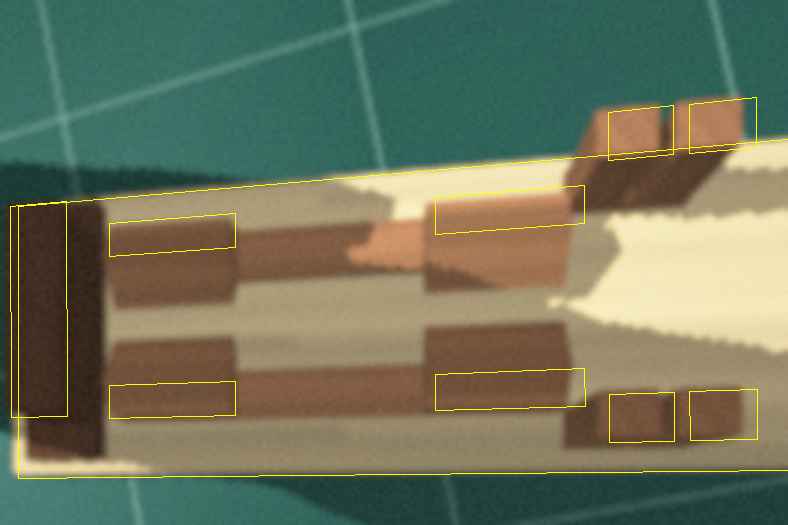

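>>> {"api": "apply_moves", "payload": {
  "commands": [
    {"xyz": [0.25,-0.25,0],"twist": [0,0,0],"fingers": 85},
    {"xyz": [0.25,-0.25,0],"twist": [0,0,0],"fingers": 85},
    {"xyz": [0.25,-0.25,0],"twist": [0,0,0],"fingers": 85},
    {"xyz": [0.25,-0.25,0],"twist": [0,0,0],"fingers": 85},
    {"xyz": [0.25,-0.25,0],"twist": [0,0,0],"fingers": 85},
    {"xyz": [0.25,-0.25,0],"twist": [0,0,0],"fingers": 85}
  ]
}}

```text
time_s: 3.35
position: [0.5186, -0.2526, 0.2801]
eef_rot: [[0.982, -0.189, -0.0], [-0.189, -0.982, -0.0], [-0.0, 0.0, -1.0]]
force: [0.5, -0.3, -0.4]
width: 0.085
gripper_force: 0.0
```

```bash
cat > ov.py <<'E'
from h import *
import pickle,sys
def overlay(s,im,P,yaw,name,crop,k):
    r0,r1,c0,c1=crop
    a=cv2.resize(im['pixels'][:,:,::-1][r0:r1,c0:c1],None,fx=k,fy=k,interpolation=cv2.INTER_CUBIC)
    R=Ro.from_euler('z',yaw,degrees=True).as_matrix()
    def line(p,q):
        uv=proj(im,np.array([p,q])@R.T+[P[0],P[1],0],s);uv=((uv+.5-[c0,r0])*k-.5)
        cv2.line(a,*[tuple(int(v) for v in u.round()) for u in uv],(0,255,255),1)
    def box(x0,x1,y0,y1,z):
        c=[(x0,y0,z),(x1,y0,z),(x1,y1,z),(x0,y1,z)]
        for i in range(4): line(c[i],c[(i+1)%4])
    for g in(1,-1):
        for x in((-.082,-.037),(.029,.074)): box(*x,g*.023,g*.035,.053)
        for x in((.076,.093),(.097,.114)): box(*x,g*.034,g*.048,.08)
    box(-.13,.17,-.055,.055,.018);box(-.11,-.09,-.036,.036,.078)
    line((-.09,-.036,.018),(-.09,.036,.018))
    if a.shape[0]>600: a=cv2.rotate(a,cv2.ROTATE_90_CLOCKWISE)
    print(a.shape);cv2.imwrite(name,a)
if __name__=='__main__':
    s=monitor.observe();im=cams.get_image('wrist');pickle.dump((s,im),open('w2.pkl','wb'));print(s['position'],np.abs(s['qd']).max())
    overlay(s,im,(.5432,-.2155),-10.9,'pics/c5.png',(0,240,240,395),3.3)
E
python3 ov.py
```

```text
[ 0.51862803 -0.25263201  0.28006247] 0.25895198330040914
(512, 792, 3)
```

View pics/c5.png

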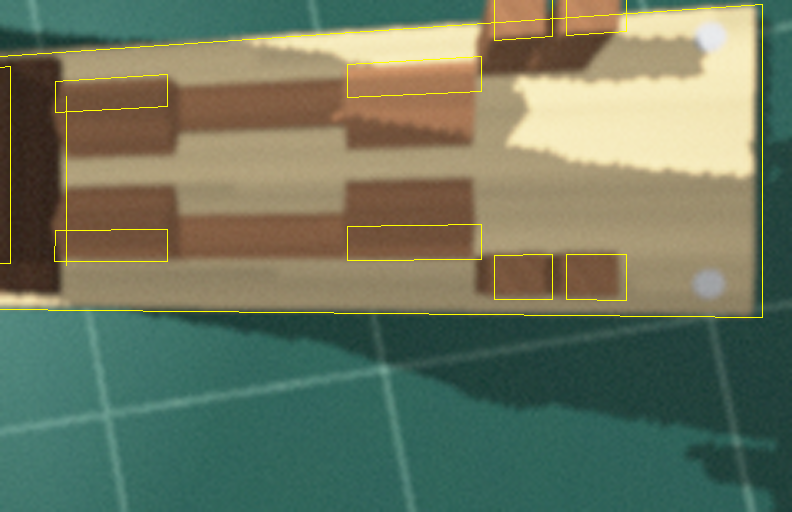

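>>> {"api": "apply_moves", "payload": {
  "commands": [
    {"xyz": [0.1,-0.2,0],"twist": [0,0,-0.06],"fingers": 85},
    {"xyz": [0.2,-0.4,0],"twist": [0,0,-0.12],"fingers": 85},
    {"xyz": [0.3,-0.6,0],"twist": [0,0,-0.18],"fingers": 85},
    {"xyz": [0.4,-0.8,0],"twist": [0,0,-0.24],"fingers": 85},
    {"xyz": [0.5,-1,0],"twist": [0,0,-0.3],"fingers": 85},
    {"xyz": [0.6,-1,0],"twist": [0,0,-0.36],"fingers": 85},
    {"xyz": [0.6,-1,0],"twist": [0,0,-0.42],"fingers": 85}
  ]
}}

```text
time_s: 3.98
position: [0.6377, -0.1194, 0.2796]
eef_rot: [[0.79, 0.614, 0.0], [0.614, -0.79, 0.001], [0.001, -0.0, -1.0]]
force: [-0.3, 0.0, -0.4]
width: 0.0852
gripper_force: 0.0
```

```bash
python3 -c "
from h import *
go([.64,.165,.25],120)"
```

```text
t 3.98 pos [ 0.6377 -0.1194  0.2796] yaw 37.85 F [-0.3  0.  -0.4] w 0.0852 gf 0.0 j [ 28.  21. -28.  80.  10.  81. -52.]
xyz units [ 1.175 -1.488  0.199] mm [ 176.3 -223.1   29.9] rows 6.9 twist [ 2.000e-04 -6.000e-04 -7.169e-01]
```

>>> {"api": "apply_moves", "payload": {
  "commands": [
    {"xyz": [0.15,-0.2,0],"twist": [0,0,-0.06],"fingers": 85},
    {"xyz": [0.3,-0.4,0],"twist": [0,0,-0.12],"fingers": 85},
    {"xyz": [0.45,-0.6,0],"twist": [0,0,-0.18],"fingers": 85},
    {"xyz": [0.6,-0.8,0],"twist": [0,0,-0.24],"fingers": 85},
    {"xyz": [0.75,-1,0],"twist": [0,0,-0.3],"fingers": 85},
    {"xyz": [0.75,-1,0],"twist": [0,0,-0.36],"fingers": 85},
    {"xyz": [0.75,-1,0],"twist": [0,0,-0.42],"fingers": 85}
  ]
}}

```text
time_s: 4.57
position: [0.6338, 0.0693, 0.2804]
eef_rot: [[0.069, 0.998, 0.0], [0.998, -0.069, 0.001], [0.001, 0.0, -1.0]]
force: [0.5, -1.1, -0.1]
width: 0.0848
gripper_force: 0.0
```

```bash
python3 -c "
from h import *
go([.64,.165,.25],120)"
```

```text
t 4.57 pos [0.6338 0.0693 0.2804] yaw 86.06 F [ 0.5 -1.1 -0.1] w 0.0848 gf 0.0 j [ 20.  22. -40.  81.  14.  82. -24.]
xyz units [ 0.639 -0.003  0.203] mm [95.9 -0.4 30.5] rows 2.4 twist [ 3.000e-04 -2.000e-04 -2.962e-01]
```

>>> {"api": "apply_moves", "payload": {
  "commands": [
    {"xyz": [0.2,0,0.05],"twist": [0,0,-0.06],"fingers": 85},
    {"xyz": [0.4,0,0.1],"twist": [0,0,-0.12],"fingers": 85},
    {"xyz": [0.64,0,0.2],"twist": [0,0,-0.18],"fingers": 85},
    {"xyz": [0.64,0,0.2],"twist": [0,0,-0.24],"fingers": 85},
    {"xyz": [0.64,0,0.2],"twist": [0,0,-0.296],"fingers": 85},
    {"xyz": [0.64,0,0.2],"twist": [0,0,-0.296],"fingers": 85},
    {"xyz": [0.64,0,0.2],"twist": [0,0,-0.296],"fingers": 85}
  ]
}}

```text
time_s: 5.15
position: [0.6422, 0.1611, 0.25]
eef_rot: [[-0.487, 0.874, -0.0], [0.874, 0.487, -0.0], [-0.0, -0.0, -1.0]]
force: [0.0, -0.8, -0.7]
width: 0.0852
gripper_force: 0.0
```

```bash
cat > cv.py <<'E'
from h import *
import pickle,sys
s=monitor.observe();im=cams.get_image('wrist');pickle.dump((s,im),open('w3.pkl','wb'));print(s['position'],np.abs(s['qd']).max())
a=im['pixels'][:,:,::-1].copy()
R=Ro.from_euler('z',-59.6,degrees=True).as_matrix();P=[.655,.186,.045]
d=R[:,0];V=cam(im,s);C=-V[:3,:3].T@V[:3,3]
# silhouette lines of cylinder r=.02 : tangent
w=C-P;w=w-d*(w@d);h_=np.linalg.norm(w);u=w/h_;v=np.cross(d,u);c=.02/h_;
for sg in(1,-1):
    n=.02*(c*u+sg*np.sqrt(1-c*c)*v)
    q=proj(im,np.array([P+n-.09*d,P+n+.09*d]),s).round().astype(int);cv2.line(a,tuple(map(int,q[0])),tuple(map(int,q[1])),(0,0,255),1)
th=np.linspace(0,2*np.pi,60)
for x,r in((-.09,.02),(.09,.02),(.12,.011)):
    q=proj(im,P+x*d+r*(np.outer(np.cos(th),u)+np.outer(np.sin(th),v)),s);cv2.polylines(a,[q.round().astype(np.int32)],True,(255,0,255),1)
print(proj(im,[P-.09*d,P,P+.12*d],s).round())
cv2.imwrite('pics/c6.png',cv2.resize(a[0:330,120:560],None,fx=1.8,fy=1.8,interpolation=cv2.INTER_CUBIC))
go(P,120.4)
E
python3 cv.py
```

```text
[0.64221268 0.16111426 0.24997363] 1.708835891026268
[[346.  80.]
 [346. 165.]
 [346. 261.]]
t 5.2 pos [0.6423 0.161  0.2501] yaw 119.07 F [-0.1 -0.2  0.4] w 0.0849 gf 0.0 j [ 15.  27. -46.  80.  20.  81.  -2.]
xyz units [0.105 0.155 1.367] mm [ 15.7  23.3 205.1] rows 5.0 twist [-0.      0.0002 -0.0116]
```

View pics/c6.png

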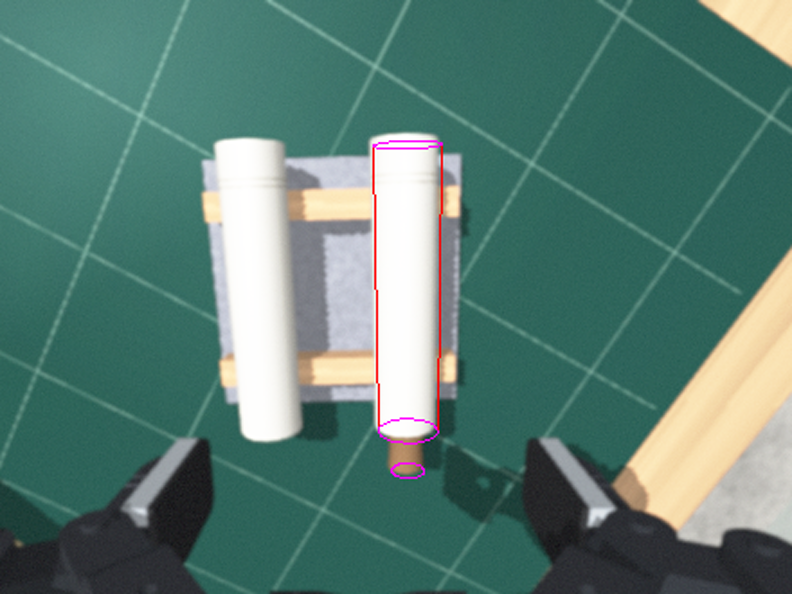

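```bash
python3 -c "
from h import *
go([.651,.1906,.12],120.3)"
```

```text
t 5.2 pos [0.6423 0.161  0.2501] yaw 119.07 F [-0.1 -0.2  0.4] w 0.0849 gf 0.0 j [ 15.  27. -46.  80.  20.  81.  -2.]
xyz units [0.144 0.147 0.867] mm [ 21.7  22.  130.1] rows 3.2 twist [-0.      0.0002 -0.0107]
```

>>> {"api": "apply_moves", "payload": {
  "commands": [
    {"xyz": [0.144,0.147,0.1],"twist": [0,0,-0.0107],"fingers": 76},
    {"xyz": [0.144,0.147,0.35],"twist": [0,0,-0.0107],"fingers": 76},
    {"xyz": [0.144,0.147,0.6],"twist": [0,0,-0.0107],"fingers": 76},
    {"xyz": [0.144,0.147,0.85],"twist": [0,0,-0.0107],"fingers": 76},
    {"xyz": [0.144,0.147,0.867],"twist": [0,0,-0.0107],"fingers": 76},
    {"xyz": [0.144,0.147,0.867],"twist": [0,0,-0.0107],"fingers": 76}
  ]
}}

```text
time_s: 5.7
position: [0.6497, 0.1904, 0.1186]
eef_rot: [[-0.507, 0.862, -0.004], [0.862, 0.507, -0.001], [0.001, -0.004, -1.0]]
force: [0.9, 1.0, 0.2]
width: 0.076
gripper_force: 0.0
```

```bash
python3 -c "
from h import *
go([.651,.1906,.042],120.3)"
```

```text
t 5.7 pos [0.6497 0.1904 0.1186] yaw 120.44 F [0.9 1.  0.2] w 0.076 gf 0.0 j [ 11.  35. -44.  86.  25.  70.  -6.]
xyz units [-0.003  0.01   0.51 ] mm [-0.5  1.5 76.6] rows 1.8 twist [-0.0019 -0.0003  0.0012]
```

>>> {"api": "apply_moves", "payload": {
  "commands": [
    {"xyz": [0,0,0.12],"twist": [0,0,0],"fingers": 76},
    {"xyz": [0,0,0.25],"twist": [0,0,0],"fingers": 76},
    {"xyz": [0,0,0.38],"twist": [0,0,0],"fingers": 76},
    {"xyz": [0,0,0.48],"twist": [0,0,0],"fingers": 76},
    {"xyz": [0,0,0.51],"twist": [0,0,0],"fingers": 76},
    {"xyz": [0,0,0.51],"twist": [0,0,0],"fingers": 76},
    {"xyz": [0,0,0.51],"twist": [0,0,0],"fingers": 76}
  ]
}}

```text
time_s: 6.28
position: [0.6515, 0.1922, 0.0452]
eef_rot: [[-0.509, 0.861, 0.002], [0.861, 0.509, 0.001], [-0.0, 0.002, -1.0]]
force: [-0.1, -0.1, 1.1]
width: 0.076
gripper_force: 0.0
```

>>> {"api": "apply_moves", "payload": {
  "commands": [
    {"xyz": [0,0,0],"twist": [0,0,0],"fingers": 60},
    {"xyz": [0,0,0],"twist": [0,0,0],"fingers": 50},
    {"xyz": [0,0,0],"twist": [0,0,0],"fingers": 45},
    {"xyz": [0,0,0],"twist": [0,0,0],"fingers": 43},
    {"xyz": [0,0,0],"twist": [0,0,0],"fingers": 41},
    {"xyz": [0,0,0],"twist": [0,0,0],"fingers": 39},
    {"xyz": [0,0,0],"twist": [0,0,0],"fingers": 36},
    {"xyz": [0,0,0],"twist": [0,0,0],"fingers": 30},
    {"xyz": [0,0,0],"twist": [0,0,0],"fingers": 30}
  ]
}}

```text
time_s: 7.03
position: [0.6511, 0.1921, 0.044]
eef_rot: [[-0.509, 0.861, 0.001], [0.861, 0.509, 0.0], [-0.0, 0.001, -1.0]]
force: [0.3, -0.4, 3.8]
width: 0.0385
gripper_force: 59.8
```

```bash
python3 -c "
from h import *
go([.651,.1906,.2],120.3)"
```

```text
t 7.03 pos [0.6511 0.1921 0.044 ] yaw 120.62 F [ 0.3 -0.4  3.8] w 0.0385 gf 59.81033742427826 j [ 10.  39. -42.  89.  28.  63.  -9.]
xyz units [-0.008 -0.004 -1.04 ] mm [  -1.3   -0.6 -156. ] rows 3.7 twist [0.0006 0.0001 0.0028]
```

>>> {"api": "apply_moves", "payload": {
  "commands": [
    {"xyz": [0,0,-0.04],"twist": [0,0,0],"fingers": 30},
    {"xyz": [0,0,-0.12],"twist": [0,0,0],"fingers": 30},
    {"xyz": [0,0,-0.25],"twist": [0,0,0],"fingers": 30},
    {"xyz": [0,0,-0.45],"twist": [0,0,0],"fingers": 30},
    {"xyz": [0,0,-0.7],"twist": [0,0,0],"fingers": 30},
    {"xyz": [0,0,-0.9],"twist": [0,0,0],"fingers": 30},
    {"xyz": [0,0,-1],"twist": [0,0,0],"fingers": 30},
    {"xyz": [0,0,-1],"twist": [0,0,0],"fingers": 30}
  ]
}}

```text
time_s: 7.7
position: [0.6518, 0.1929, 0.1986]
eef_rot: [[-0.509, 0.86, 0.006], [0.86, 0.509, 0.002], [-0.001, 0.006, -1.0]]
force: [-0.8, 0.8, -1.0]
width: 0.0383
gripper_force: 60.6
```

```bash
python3 -c "
from h import *
go([.545,-.212,.2],169.1)"
```

```text
t 7.7 pos [0.6518 0.1929 0.1986] yaw 120.63 F [-0.8  0.8 -1. ] w 0.0383 gf 60.63413858413696 j [ 12.  31. -46.  81.  22.  77.  -5.]
xyz units [-1.96  -1.988 -0.018] mm [-294.  -298.1   -2.7] rows 10.0 twist [ 0.0024  0.0019 -0.423 ]
```

>>> {"api": "apply_moves", "payload": {
  "commands": [
    {"xyz": [-0.07,-0.07,0],"twist": [0,0,0],"fingers": 30},
    {"xyz": [-0.2,-0.2,0],"twist": [0,0,0],"fingers": 30},
    {"xyz": [-0.36,-0.36,0],"twist": [0,0,0],"fingers": 30},
    {"xyz": [-0.53,-0.53,0],"twist": [0,0,0],"fingers": 30},
    {"xyz": [-0.7,-0.7,0],"twist": [0,0,0],"fingers": 30},
    {"xyz": [-0.86,-0.86,0],"twist": [0,0,0],"fingers": 30},
    {"xyz": [-0.98,-0.98,0],"twist": [0,0,0],"fingers": 30}
  ]
}}

```text
time_s: 8.28
position: [0.5971, -0.0133, 0.192]
eef_rot: [[-0.507, 0.862, -0.003], [0.862, 0.507, -0.001], [0.0, -0.003, -1.0]]
force: [-0.1, -0.0, -2.6]
width: 0.0383
gripper_force: 60.8
```

>>> {"api": "apply_moves", "payload": {
  "commands": [
    {"xyz": [-0.1,-0.1,0],"twist": [0,0,-0.03],"fingers": 30},
    {"xyz": [-0.2,-0.2,0],"twist": [0,0,-0.08],"fingers": 30},
    {"xyz": [-0.32,-0.32,0],"twist": [0,0,-0.13],"fingers": 30},
    {"xyz": [-0.44,-0.44,0],"twist": [0,0,-0.18],"fingers": 30},
    {"xyz": [-0.56,-0.56,0],"twist": [0,0,-0.23],"fingers": 30},
    {"xyz": [-0.68,-0.68,0],"twist": [0,0,-0.28],"fingers": 30},
    {"xyz": [-0.8,-0.8,0],"twist": [0,0,-0.33],"fingers": 30},
    {"xyz": [-0.85,-0.9,0],"twist": [0,0,-0.38],"fingers": 30},
    {"xyz": [-0.85,-0.9,0],"twist": [0,0,-0.42],"fingers": 30},
    {"xyz": [-0.85,-0.9,0],"twist": [0,0,-0.423],"fingers": 30},
    {"xyz": [-0.85,-0.9,0],"twist": [0,0,-0.423],"fingers": 30}
  ]
}}

```text
time_s: 9.2
position: [0.547, -0.1876, 0.1926]
eef_rot: [[-0.982, 0.191, -0.001], [0.191, 0.982, 0.001], [0.002, 0.001, -1.0]]
force: [-0.7, 0.3, -2.3]
width: 0.0388
gripper_force: 60.8
```

```bash
python3 - <<'E'
from h import *
from ov import overlay
import pickle
go([.545,-.212,.2],169.1)
s=monitor.observe();im=cams.get_image('wrist');pickle.dump((s,im),open('w4.pkl','wb'))
overlay(s,im,(.543,-.2157),-10.9,'pics/c7.png',(0,400,0,640),1.25)
T=cams.get_image('wrist')
E
```

```text
t 9.2 pos [ 0.547  -0.1876  0.1926] yaw 168.97 F [-0.7  0.3 -2.3] w 0.0388 gf 60.83204627037048 j [ 57.  21. -52.  96.  17.  71.  80.]
xyz units [-0.018 -0.162 -0.05 ] mm [ -2.7 -24.3  -7.4] rows 0.6 twist [ 0.0004 -0.0008 -0.0011]
(500, 800, 3)
```

View pics/c7.png

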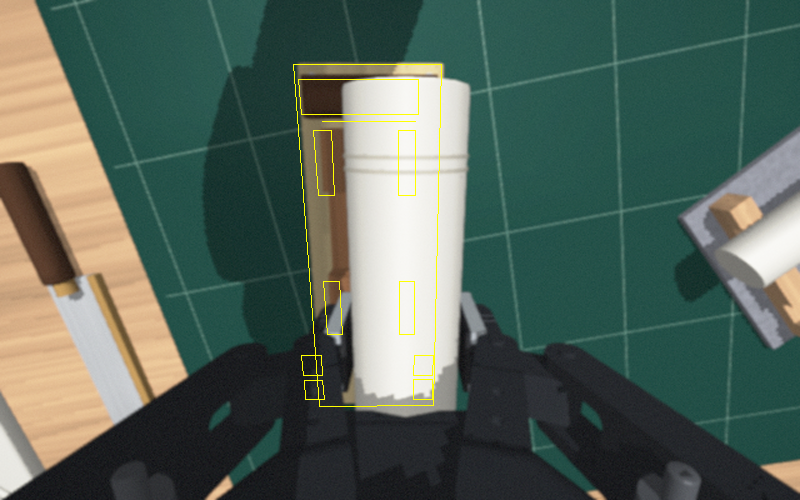

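```bash
python3 - <<'E'
from h import *
import pickle
s,im=pickle.load(open('w4.pkl','rb'))
g=cv2.cvtColor(im['pixels'],cv2.COLOR_RGB2GRAY).astype(float)
print([int(v) for v in g[52:74,320]],'from row 52, col 320');print([int(v) for v in g[110,262:290]],[int(v) for v in g[110,358:384]],'cols 262,358 at row 110')
V=np.linalg.inv(np.array(im['hand_eye']));th=np.linspace(0,2*np.pi,200)
def pr(p): p=p@V[:3,:3].T+V[:3,3];return p[:,:2]/p[:,2:]*f(im)+[im['cx'],im['cy']]
for x in(.078,.082,.086,.09):
    for z in (-.004,0,.004):
        q=pr(np.c_[0*th+x,.02*np.cos(th),z+.02*np.sin(th)]);print(x,z,q.min(0).round(1),q.max(0).round(1))
x=np.linspace(-.1,.08,300);
for z in(-.004,0,.004):
  al=[];
  pts=np.concatenate([pr(np.c_[x,0*x+.02*np.cos(t),0*x+z+.02*np.sin(t)]) for t in th[::4]]);m=abs(pts[:,1]-110)<.6;print('width row110',pts[m,0].min().round(1),pts[m,0].max().round(1))
J=np.array([.543,-.2157]);R=Ro.from_euler('z',-10.9,degrees=True).as_matrix()
d=R[:,0]
E
```

```text
[213, 215, 217, 214, 216, 215, 205, 170, 152, 211, 243, 248, 247, 246, 245, 246, 246, 245, 246, 246, 245, 245] from row 52, col 320
[77, 76, 74, 77, 75, 80, 73, 74, 80, 77, 75, 70, 94, 128, 155, 168, 174, 176, 185, 189, 194, 199, 204, 206, 209, 214, 215, 217] [231, 228, 229, 228, 226, 225, 221, 221, 218, 214, 210, 204, 202, 198, 189, 167, 128, 90, 78, 78, 76, 76, 79, 74, 77, 77] cols 262,358 at row 110
0.078 -0.004 [272.2  89. ] [377.2  97.1]
0.078 0 [274.   90.1] [375.4  97.7]
0.078 0.004 [275.6  91.1] [373.8  98.2]
0.082 -0.004 [271.7  75.6] [377.8  87.7]
0.082 0 [273.5  77.2] [375.9  88.6]
0.082 0.004 [275.2  78.8] [374.2  89.3]
0.086 -0.004 [271.2  61.8] [378.3  78.2]
0.086 0 [273.   64.1] [376.4  79.3]
0.086 0.004 [274.8  66.1] [374.7  80.3]
0.09 -0.004 [270.7  47.8] [378.9  68.4]
0.09 0 [272.5  50.6] [376.9  69.8]
0.09 0.004 [274.3  53.2] [375.2  71.2]
width row110 273.5 376.3
width row110 274.7 374.7
width row110 276.3 373.0
```

```bash
cat >> h.py <<'E'
JY=-10.9
def jp(x,z,y=0):
    a=np.radians(JY);return [.543+x*np.cos(a)-y*np.sin(a),-.2157+x*np.sin(a)+y*np.cos(a),z]
def inj(p=None):
    p=np.array(p if p is not None else monitor.observe()['position']);a=np.radians(JY);d=p[:2]-[.543,-.2157]
    print('jig mm',round(1e3*(d[0]*np.cos(a)+d[1]*np.sin(a)),1),round(1e3*(-d[0]*np.sin(a)+d[1]*np.cos(a)),1),round(1e3*p[2],1))
E
python3 -c "
from h import *
go(jp(.006,.085),169.1)"
```

```text
t 9.3 pos [ 0.5476 -0.187   0.193 ] yaw 169.02 F [ 0.2  0.3 -1.7] w 0.0382 gf 60.83218216896057 j [ 57.  21. -52.  96.  17.  71.  80.]
xyz units [-0.047 -0.194  0.72 ] mm [ -7.  -29.1 108. ] rows 2.7 twist [ 0.0003 -0.0004 -0.0007]
```

>>> {"api": "apply_moves", "payload": {
  "commands": [
    {"xyz": [-0.047,-0.1,0],"twist": [0,0,0],"fingers": 30},
    {"xyz": [-0.047,-0.194,0.05],"twist": [0,0,0],"fingers": 30},
    {"xyz": [-0.047,-0.194,0.2],"twist": [0,0,0],"fingers": 30},
    {"xyz": [-0.047,-0.194,0.4],"twist": [0,0,0],"fingers": 30},
    {"xyz": [-0.047,-0.194,0.56],"twist": [0,0,0],"fingers": 30},
    {"xyz": [-0.047,-0.194,0.67],"twist": [0,0,0],"fingers": 30},
    {"xyz": [-0.047,-0.194,0.72],"twist": [0,0,0],"fingers": 30},
    {"xyz": [-0.047,-0.194,0.72],"twist": [0,0,0],"fingers": 30},
    {"xyz": [-0.047,-0.194,0.72],"twist": [0,0,0],"fingers": 30}
  ]
}}

```text
time_s: 10.05
position: [0.5493, -0.2181, 0.0856]
eef_rot: [[-0.982, 0.19, -0.0], [0.19, 0.982, 0.0], [0.0, 0.0, -1.0]]
force: [-0.1, 0.3, -1.8]
width: 0.0385
gripper_force: 60.9
```

```bash
python3 - <<'E'
from h import *
from ov import overlay
import pickle
go(jp(.006,.06),169.1);inj()
s=monitor.observe();im=cams.get_image('wrist');pickle.dump((s,im),open('w5.pkl','wb'))
overlay(s,im,(.543,-.2157),-10.9,'pics/c8.png',(20,320,190,470),1.99)
E
```

```text
t 10.05 pos [ 0.5493 -0.2181  0.0856] yaw 169.06 F [-0.1  0.3 -1.8] w 0.0385 gf 60.948554277420044 j [ 55.  28. -48. 101.  23.  62.  79.]
xyz units [0.004 0.008 0.171] mm [ 0.6  1.2 25.6] rows 0.6 twist [ 0.0001 -0.     -0.0003]
jig mm 6.6 -1.2 85.6
(597, 557, 3)
```

View pics/c8.png

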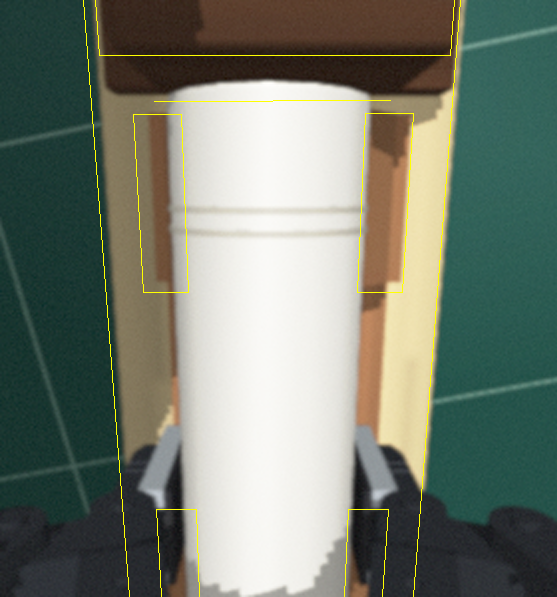

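>>> {"api": "apply_moves", "payload": {
  "commands": [
    {"xyz": [0,0.013,0.04],"twist": [0,0,0],"fingers": 30},
    {"xyz": [0,0.013,0.08],"twist": [0,0,0],"fingers": 30},
    {"xyz": [0,0.013,0.11],"twist": [0,0,0],"fingers": 30},
    {"xyz": [0,0.013,0.14],"twist": [0,0,0],"fingers": 30},
    {"xyz": [0,0.013,0.16],"twist": [0,0,0],"fingers": 30},
    {"xyz": [0,0.013,0.165],"twist": [0,0,0],"fingers": 30},
    {"xyz": [0,0.013,0.165],"twist": [0,0,0],"fingers": 30}
  ]
}}

```text
time_s: 10.68
position: [0.5494, -0.216, 0.0604]
eef_rot: [[-0.982, 0.189, -0.0], [0.189, 0.982, 0.0], [0.0, 0.0, -1.0]]
force: [-0.2, 0.0, -2.4]
width: 0.0383
gripper_force: 60.9
```

```bash
python3 -c "
from h import *
go(jp(.006,.058,.0006),169.1);inj();print(monitor.observe()['ft_torque'])"
```

```text
t 10.68 pos [ 0.5494 -0.216   0.0604] yaw 169.09 F [-0.2  0.  -2.4] w 0.0383 gf 60.94884753227234 j [ 54.  30. -47. 102.  25.  59.  77.]
xyz units [ 0.002 -0.002  0.016] mm [ 0.3 -0.3  2.4] rows 0.1 twist [ 0.0001 -0.0002 -0.0001]
jig mm 6.3 0.9 60.4
[ 0.02699878  0.04401152 -0.03461994]
```

>>> {"api": "apply_moves", "payload": {
  "commands": [
    {"xyz": [0,0,0.006],"twist": [0,0,0],"fingers": 30},
    {"xyz": [0,0,0.01],"twist": [0,0,0],"fingers": 30},
    {"xyz": [0,0,0.014],"twist": [0,0,0],"fingers": 30},
    {"xyz": [0,0,0.016],"twist": [0,0,0],"fingers": 30},
    {"xyz": [0,0,0.016],"twist": [0,0,0],"fingers": 30}
  ]
}}

```text
time_s: 11.1
position: [0.5496, -0.2159, 0.0584]
eef_rot: [[-0.982, 0.189, 0.0], [0.189, 0.982, 0.0], [-0.0, 0.0, -1.0]]
force: [0.1, -0.3, -1.7]
width: 0.0386
gripper_force: 60.9
```

```bash
python3 -c "
from h import *
go(jp(.006,.058,.0006),169.1);inj();print(monitor.observe()['ft_torque'])"
```

```text
t 11.1 pos [ 0.5496 -0.2159  0.0584] yaw 169.1 F [ 0.1 -0.3 -1.7] w 0.0386 gf 60.94890475273132 j [ 54.  30. -47. 102.  25.  59.  77.]
xyz units [ 0.003 -0.003  0.002] mm [ 0.5 -0.4  0.4] rows 0.0 twist [ 0.      0.0001 -0.    ]
jig mm 6.5 1.0 58.4
[ 0.02695414  0.00504517 -0.00391821]
```

>>> {"api": "apply_moves", "payload": {
  "commands": [
    {"xyz": [0,0,0.004],"twist": [0,0,0],"fingers": 30},
    {"xyz": [0,0,0.007],"twist": [0,0,0],"fingers": 30},
    {"xyz": [0,0,0.01],"twist": [0,0,0],"fingers": 30},
    {"xyz": [0,0,0.012],"twist": [0,0,0],"fingers": 30},
    {"xyz": [0,0,0.012],"twist": [0,0,0],"fingers": 30}
  ]
}}

```text
time_s: 11.52
position: [0.5501, -0.2154, 0.0575]
eef_rot: [[-0.982, 0.189, 0.001], [0.189, 0.982, 0.0], [-0.001, 0.0, -1.0]]
force: [-3.0, 3.3, 9.4]
width: 0.0381
gripper_force: 62.1
```

```bash
python3 -c "
from h import *
go(jp(.006,.058,.0006),169.1);inj();print(monitor.observe()['ft_torque'])"
```

```text
t 11.52 pos [ 0.5501 -0.2154  0.0575] yaw 169.12 F [-3.   3.3  9.4] w 0.0381 gf 62.07491755485535 j [ 54.  30. -47. 102.  25.  59.  77.]
xyz units [ 0.006 -0.007 -0.003] mm [ 0.9 -1.1 -0.5] rows 0.0 twist [0.0001 0.0005 0.0002]
jig mm 6.9 1.7 57.5
[ 0.655705    0.58714156 -0.10993637]
```

>>> {"api": "apply_moves", "payload": {
  "commands": [
    {"xyz": [0,0.004,-0.005],"twist": [0,0,0],"fingers": 30},
    {"xyz": [0,0.004,-0.005],"twist": [0,0,0],"fingers": 30},
    {"xyz": [0,0.004,-0.005],"twist": [0,0,0],"fingers": 40},
    {"xyz": [0,0.004,-0.005],"twist": [0,0,0],"fingers": 46},
    {"xyz": [0,0.004,-0.005],"twist": [0,0,0],"fingers": 50},
    {"xyz": [0,0.004,-0.005],"twist": [0,0,0],"fingers": 50},
    {"xyz": [0,0.004,-0.005],"twist": [0,0,0],"fingers": 50}
  ]
}}

```text
time_s: 12.1
position: [0.5495, -0.2156, 0.0572]
eef_rot: [[-0.982, 0.19, -0.0], [0.19, 0.982, -0.0], [0.0, -0.0, -1.0]]
force: [0.8, 0.1, 0.5]
width: 0.0501
gripper_force: 0.0
```

```bash
python3 -c "
from h import *
go(jp(.006,.058,.0006),169.1);inj();print(monitor.observe()['ft_torque'])"
```

```text
t 12.1 pos [ 0.5495 -0.2156  0.0572] yaw 169.08 F [0.8 0.1 0.5] w 0.0501 gf 0.0 j [ 54.  30. -47. 102.  25.  59.  77.]
xyz units [ 0.003 -0.005 -0.005] mm [ 0.4 -0.7 -0.8] rows 0.0 twist [-0.     -0.0001 -0.0002]
jig mm 6.4 1.3 57.2
[-0.02793699 -0.07182316 -0.03412877]
```

```bash
cat > ed.py <<'E'
from h import *
import pickle
def edges(im,rows):
    g=cv2.GaussianBlur(cv2.cvtColor(im['pixels'],cv2.COLOR_RGB2GRAY),(0,0),1).astype(float);o=[]
    for r in rows:
        l=g[r];d=np.diff(l);L=230+np.argmax(d[230:300]);R=350+np.argmin(d[350:420])
        o.append((r,L,R,(L+R)/2))
    return o
if __name__=='__main__':
    for n in ('w4','w5'): print(n,edges(pickle.load(open(n+'.pkl','rb'))[1],(80,100,120,140,160,180,200)))
    im=cams.get_image('wrist');s=monitor.observe();pickle.dump((s,im),open('w6.pkl','wb'))
    print(edges(im,(80,100,120,140,160,180,200)))
    for n in('w4','w5','w6'):
        g=cv2.cvtColor(pickle.load(open(n+'.pkl','rb'))[1]['pixels'],cv2.COLOR_RGB2GRAY);print(n,g[40:80,323].tolist())
E
python3 ed.py
```

```text
w4 [(80, np.int64(273), np.int64(375), np.float64(324.0)), (100, np.int64(240), np.int64(374), np.float64(307.0)), (120, np.int64(275), np.int64(373), np.float64(324.0)), (140, np.int64(276), np.int64(372), np.float64(324.0)), (160, np.int64(244), np.int64(371), np.float64(307.5)), (180, np.int64(277), np.int64(370), np.float64(323.5)), (200, np.int64(278), np.int64(369), np.float64(323.5))]
w5 [(80, np.int64(274), np.int64(375), np.float64(324.5)), (100, np.int64(274), np.int64(416), np.float64(345.0)), (120, np.int64(275), np.int64(414), np.float64(344.5)), (140, np.int64(276), np.int64(413), np.float64(344.5)), (160, np.int64(276), np.int64(411), np.float64(343.5)), (180, np.int64(278), np.int64(409), np.float64(343.5)), (200, np.int64(278), np.int64(408), np.float64(343.0))]
[(80, np.int64(275), np.int64(376), np.float64(325.5)), (100, np.int64(276), np.int64(375), np.float64(325.5)), (120, np.int64(276), np.int64(374), np.float64(325.0)), (140, np.int64(277), np.int64(373), np.float64(325.0)), (160, np.int64(278), np.int64(372), np.float64(325.0)), (180, np.int64(279), np.int64(419), np.float64(349.0)), (200, np.int64(231), np.int64(418), np.float64(324.5))]
w4 [43, 49, 49, 56, 58, 66, 65, 61, 69, 102, 155, 205, 221, 219, 220, 220, 221, 219, 211, 174, 156, 216, 246, 249, 248, 247, 247, 247, 247, 246, 247, 247, 247, 248, 247, 247, 247, 247, 247, 247]
w5 [57, 55, 50, 45, 38, 37, 34, 34, 32, 31, 39, 29, 24, 30, 35, 37, 33, 30, 33, 64, 160, 239, 252, 251, 249, 249, 249, 249, 249, 248, 249, 248, 248, 248, 249, 249, 249, 249, 249, 249]
w6 [29, 36, 33, 29, 34, 33, 36, 35, 32, 30, 30, 26, 34, 35, 33, 37, 33, 31, 52, 99, 156, 223, 248, 250, 248, 248, 248, 248, 248, 248, 248, 248, 248, 247, 248, 248, 248, 248, 248, 247]
```

>>> {"api": "apply_moves", "payload": {
  "commands": [
    {"xyz": [0,0.003,0],"twist": [0,0,0],"fingers": 50},
    {"xyz": [0,0.003,0],"twist": [0,0,0],"fingers": 46},
    {"xyz": [0,0.003,0],"twist": [0,0,0],"fingers": 43},
    {"xyz": [0,0.003,0],"twist": [0,0,0],"fingers": 41},
    {"xyz": [0,0.003,0],"twist": [0,0,0],"fingers": 39},
    {"xyz": [0,0.003,0],"twist": [0,0,0],"fingers": 36},
    {"xyz": [0,0.003,0],"twist": [0,0,0],"fingers": 30},
    {"xyz": [0,0.003,0],"twist": [0,0,0],"fingers": 30}
  ]
}}

```text
time_s: 12.82
position: [0.5497, -0.2152, 0.0576]
eef_rot: [[-0.982, 0.189, -0.0], [0.189, 0.982, -0.0], [-0.0, -0.0, -1.0]]
force: [-2.5, -0.4, 5.8]
width: 0.038
gripper_force: 59.8
```

>>> {"api": "apply_moves", "payload": {
  "commands": [
    {"xyz": [0.01,0,0],"twist": [0,0,0],"fingers": 30},
    {"xyz": [0.022,0,0],"twist": [0,0,0],"fingers": 30},
    {"xyz": [0.034,0,0],"twist": [0,0,0],"fingers": 30},
    {"xyz": [0.044,0,0],"twist": [0,0,0],"fingers": 30},
    {"xyz": [0.05,0,0],"twist": [0,0,0],"fingers": 30},
    {"xyz": [0.05,0,0],"twist": [0,0,0],"fingers": 30}
  ]
}}

```text
time_s: 13.32
position: [0.5426, -0.2137, 0.0576]
eef_rot: [[-0.982, 0.189, 0.001], [0.189, 0.982, -0.0], [-0.001, -0.0, -1.0]]
force: [3.7, -1.1, 3.3]
width: 0.0386
gripper_force: 60.1
```

```bash
cat > st.py <<'E'
from h import *
go(jp(-.0035,.057,.001),169.1);inj();s=monitor.observe();print(s['ft_torque']);F=Ro.from_euler('z',10.9,degrees=True).apply(s['force']);print('Fjig',F.round(1))
E
python3 st.py
```

```text
t 13.32 pos [ 0.5426 -0.2137  0.0576] yaw 169.08 F [ 3.7 -1.1  3.3] w 0.0386 gf 60.06979286670685 j [ 55.  29. -47. 103.  25.  58.  77.]
xyz units [ 0.018 -0.006  0.004] mm [ 2.7 -0.9  0.6] rows 0.1 twist [-0.0001  0.0004 -0.0001]
jig mm -0.8 1.9 57.6
[-0.37108046 -0.63994725 -0.02413298]
Fjig [ 3.8 -0.4  3.3]
```

>>> {"api": "apply_moves", "payload": {
  "commands": [
    {"xyz": [0.004,0,0],"twist": [0,0,0],"fingers": 30},
    {"xyz": [0.007,0,0],"twist": [0,0,0],"fingers": 30},
    {"xyz": [0.01,0,0],"twist": [0,0,0],"fingers": 30},
    {"xyz": [0.01,0,0],"twist": [0,0,0],"fingers": 30}
  ]
}}

```text
time_s: 13.65
position: [0.5413, -0.2135, 0.0576]
eef_rot: [[-0.982, 0.189, 0.001], [0.189, 0.982, -0.0], [-0.001, -0.0, -1.0]]
force: [4.5, -1.9, 4.3]
width: 0.0384
gripper_force: 60.1
```

```bash
python3 st.py
```

```text
t 13.65 pos [ 0.5413 -0.2135  0.0576] yaw 169.08 F [ 4.5 -1.9  4.3] w 0.0384 gf 60.08828401565552 j [ 55.  29. -47. 103.  25.  58.  77.]
xyz units [ 0.01  -0.006  0.004] mm [ 1.4 -0.8  0.6] rows 0.0 twist [-0.0001  0.0006 -0.0001]
jig mm -2.1 1.8 57.6
[-0.49055774 -0.86188628 -0.02685843]
Fjig [ 4.8 -1.   4.3]
```

>>> {"api": "apply_moves", "payload": {
  "commands": [
    {"xyz": [0.003,0,0],"twist": [0,0,0],"fingers": 30},
    {"xyz": [0.006,0,0],"twist": [0,0,0],"fingers": 30},
    {"xyz": [0.008,0,0],"twist": [0,0,0],"fingers": 30},
    {"xyz": [0.008,0,0],"twist": [0,0,0],"fingers": 30}
  ]
}}

```text
time_s: 13.98
position: [0.5402, -0.2132, 0.0576]
eef_rot: [[-0.982, 0.189, 0.001], [0.189, 0.982, -0.0], [-0.001, -0.0, -1.0]]
force: [4.8, -2.7, 2.8]
width: 0.0386
gripper_force: 60.1
```

```bash
python3 st.py
```

```text
t 13.98 pos [ 0.5402 -0.2132  0.0576] yaw 169.08 F [ 4.8 -2.7  2.8] w 0.0386 gf 60.09051561355591 j [ 55.  29. -47. 103.  25.  58.  77.]
xyz units [ 0.002 -0.006  0.004] mm [ 0.3 -0.9  0.6] rows 0.0 twist [-0.0001  0.0006 -0.0001]
jig mm -3.2 1.9 57.6
[-0.45637186 -0.89478284 -0.05058365]
Fjig [ 5.2 -1.7  2.8]
```

>>> {"api": "apply_moves", "payload": {
  "commands": [
    {"xyz": [0.003,-0.002,0],"twist": [0,0,0],"fingers": 30},
    {"xyz": [0.006,-0.002,0],"twist": [0,0,0],"fingers": 30},
    {"xyz": [0.009,-0.002,0],"twist": [0,0,0],"fingers": 30},
    {"xyz": [0.009,-0.002,0],"twist": [0,0,0],"fingers": 30}
  ]
}}

```text
time_s: 14.32
position: [0.5391, -0.213, 0.0576]
eef_rot: [[-0.982, 0.189, 0.002], [0.189, 0.982, -0.0], [-0.002, 0.0, -1.0]]
force: [5.9, -2.7, 1.5]
width: 0.0387
gripper_force: 60.1
```

```bash
python3 st.py
```

```text
t 14.32 pos [ 0.5391 -0.213   0.0576] yaw 169.1 F [ 5.9 -2.7  1.5] w 0.0387 gf 60.08605599403381 j [ 55.  29. -47. 104.  25.  58.  77.]
xyz units [-0.005 -0.006  0.004] mm [-0.8 -0.9  0.6] rows 0.0 twist [ 0.0002  0.0009 -0.    ]
jig mm -4.3 1.9 57.6
[-0.39753533 -1.3115287  -0.05485536]
Fjig [ 6.3 -1.5  1.5]
```

>>> {"api": "apply_moves", "payload": {
  "commands": [
    {"xyz": [0.002,-0.002,0],"twist": [0,0,0],"fingers": 30},
    {"xyz": [0.004,-0.002,0],"twist": [0,0,0],"fingers": 30},
    {"xyz": [0.006,-0.002,0],"twist": [0,0,0],"fingers": 30},
    {"xyz": [0.006,-0.002,0],"twist": [0,0,0],"fingers": 30}
  ]
}}

```text
time_s: 14.65
position: [0.5391, -0.2131, 0.0577]
eef_rot: [[-0.982, 0.189, 0.004], [0.189, 0.982, 0.0], [-0.004, 0.001, -1.0]]
force: [11.0, -3.0, -2.2]
width: 0.0383
gripper_force: 60.4
```

```bash
python3 st.py
```

```text
t 14.65 pos [ 0.5391 -0.2131  0.0577] yaw 169.11 F [11.  -3.  -2.2] w 0.0383 gf 60.4343318939209 j [ 55.  29. -47. 104.  25.  58.  78.]
xyz units [-0.005 -0.006  0.004] mm [-0.8 -0.9  0.7] rows 0.0 twist [0.0004 0.0019 0.0001]
jig mm -4.3 1.9 57.7
[-4.85813994e-01 -2.19867734e+00  1.84235078e-03]
Fjig [11.3 -0.9 -2.2]
```

>>> {"api": "apply_moves", "payload": {
  "commands": [
    {"xyz": [-0.004,0,0],"twist": [0,0,0],"fingers": 30},
    {"xyz": [-0.004,0,0],"twist": [0,0,0],"fingers": 40},
    {"xyz": [-0.004,0,0],"twist": [0,0,0],"fingers": 46},
    {"xyz": [-0.004,0,0],"twist": [0,0,0],"fingers": 50},
    {"xyz": [-0.004,0,0],"twist": [0,0,0],"fingers": 50},
    {"xyz": [-0.004,0,0],"twist": [0,0,0],"fingers": 50}
  ]
}}

```text
time_s: 15.15
position: [0.5373, -0.2131, 0.0569]
eef_rot: [[-0.982, 0.189, -0.001], [0.189, 0.982, 0.0], [0.001, 0.0, -1.0]]
force: [0.8, -0.1, 0.2]
width: 0.0501
gripper_force: 0.0
```

```bash
python3 st.py; python3 - <<'E'
from h import *
from ed import edges
from ov import overlay
import pickle
s=monitor.observe();im=cams.get_image('wrist');pickle.dump((s,im),open('w7.pkl','wb'));print(edges(im,(80,100,120,140,160)))
T=cams.get_image('top');S=cams.get_image('side')
a=cv2.resize(im['pixels'][20:220,190:470],None,fx=1.7,fy=1.7,interpolation=cv2.INTER_CUBIC)
b=cv2.resize(S['pixels'][215:305,255:385],None,fx=2.4,fy=2.4,interpolation=cv2.INTER_CUBIC)
o=np.zeros((590,480,3),np.uint8);o[:a.shape[0],:a.shape[1]]=a;o[350:350+b.shape[0],:b.shape[1]]=b
cv2.imwrite('pics/c9.png',o[:,:,::-1])
E
```

```text
t 15.15 pos [ 0.5373 -0.2131  0.0569] yaw 169.09 F [ 0.8 -0.1  0.2] w 0.0501 gf 0.0 j [ 55.  29. -47. 104.  25.  58.  78.]
xyz units [-0.017 -0.003 -0.001] mm [-2.6 -0.5 -0.1] rows 0.1 twist [ 0.0001 -0.0007 -0.    ]
jig mm -6.1 1.5 56.9
[0.05479253 0.01991665 0.00332042]
Fjig [0.8 0.  0.2]
[(80, np.int64(274), np.int64(376), np.float64(325.0)), (100, np.int64(275), np.int64(375), np.float64(325.0)), (120, np.int64(276), np.int64(374), np.float64(325.0)), (140, np.int64(271), np.int64(374), np.float64(322.5)), (160, np.int64(278), np.int64(372), np.float64(325.0))]
```

View pics/c9.png

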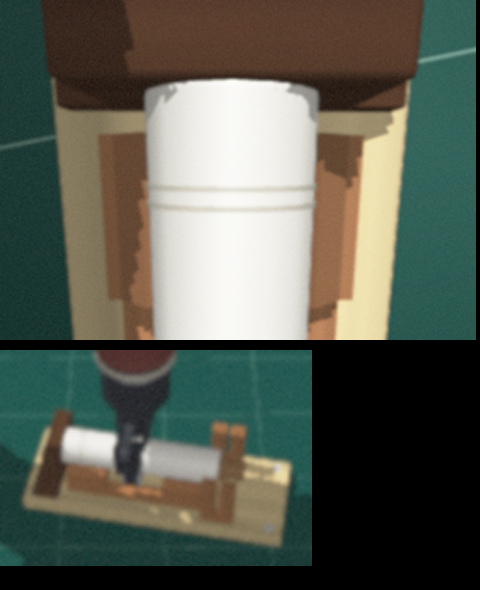

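>>> {"api": "apply_moves", "payload": {
  "commands": [
    {"xyz": [0,0.002,0],"twist": [0,0,0],"fingers": 46},
    {"xyz": [0,0.002,0],"twist": [0,0,0],"fingers": 43},
    {"xyz": [0,0.002,0],"twist": [0,0,0],"fingers": 41},
    {"xyz": [0,0.002,0],"twist": [0,0,0],"fingers": 39},
    {"xyz": [0,0.002,0],"twist": [0,0,0],"fingers": 36},
    {"xyz": [0,0.002,0],"twist": [0,0,0],"fingers": 30},
    {"xyz": [0.003,0.002,0],"twist": [0,0,0],"fingers": 30},
    {"xyz": [0.006,0.002,0],"twist": [0,0,0],"fingers": 30},
    {"xyz": [0.008,0.002,0],"twist": [0,0,0],"fingers": 30},
    {"xyz": [0.008,0.002,0],"twist": [0,0,0],"fingers": 30}
  ]
}}

```text
time_s: 16.13
position: [0.538, -0.2129, 0.0576]
eef_rot: [[-0.982, 0.189, 0.003], [0.189, 0.982, -0.0], [-0.003, 0.0, -1.0]]
force: [5.2, 0.7, -0.5]
width: 0.0387
gripper_force: 60.2
```

```bash
python3 st.py
```

```text
t 16.13 pos [ 0.538  -0.2129  0.0576] yaw 169.1 F [ 5.2  0.7 -0.5] w 0.0387 gf 60.24330139160156 j [ 55.  29. -47. 104.  25.  58.  78.]
xyz units [-0.013 -0.006  0.004] mm [-2.  -0.8  0.6] rows 0.1 twist [ 0.0002  0.0013 -0.    ]
jig mm -5.5 1.8 57.6
[-0.02343103 -1.08915699 -0.04836895]
Fjig [ 5.   1.7 -0.5]
```

>>> {"api": "apply_moves", "payload": {
  "commands": [
    {"xyz": [0,0,0.004],"twist": [0,0,0],"fingers": 30},
    {"xyz": [0,0,0.007],"twist": [0,0,0],"fingers": 30},
    {"xyz": [0,0,0.01],"twist": [0,0,0],"fingers": 30},
    {"xyz": [0,0,0.01],"twist": [0,0,0],"fingers": 30},
    {"xyz": [0,0,0.01],"twist": [0,0,0],"fingers": 30}
  ]
}}

```text
time_s: 16.55
position: [0.538, -0.2129, 0.0575]
eef_rot: [[-0.982, 0.189, 0.002], [0.189, 0.982, -0.001], [-0.002, -0.001, -1.0]]
force: [-2.2, 1.8, 17.1]
width: 0.0384
gripper_force: 62.0
```

```bash
python3 st.py
```

```text
t 16.55 pos [ 0.538  -0.2129  0.0575] yaw 169.09 F [-2.2  1.8 17.1] w 0.0384 gf 61.98624014854431 j [ 55.  29. -47. 104.  25.  58.  77.]
xyz units [-0.013 -0.005  0.003] mm [-1.9 -0.8  0.5] rows 0.1 twist [-0.0003  0.0012 -0.0001]
jig mm -5.4 1.8 57.5
[ 0.41628563  0.36300998 -0.09398414]
Fjig [-2.5  1.4 17.1]
```

>>> {"api": "apply_moves", "payload": {
  "commands": [
    {"xyz": [0.004,0.0015,0],"twist": [0,0,0],"fingers": 30},
    {"xyz": [0.008,0.0015,0.001],"twist": [0,0,0],"fingers": 30},
    {"xyz": [0.01,0.0015,0.002],"twist": [0,0,0],"fingers": 30},
    {"xyz": [0.01,0.0015,0.002],"twist": [0,0,0],"fingers": 30},
    {"xyz": [0.01,0.0015,0.002],"twist": [0,0,0],"fingers": 30},
    {"xyz": [0.01,0.0015,0.002],"twist": [0,0,0],"fingers": 30}
  ]
}}

```text
time_s: 17.05
position: [0.538, -0.2128, 0.0575]
eef_rot: [[-0.982, 0.189, 0.005], [0.189, 0.982, -0.002], [-0.005, -0.001, -1.0]]
force: [5.1, 0.6, 11.9]
width: 0.0385
gripper_force: 61.4
```

```bash
python3 st.py
```

```text
t 17.05 pos [ 0.538  -0.2128  0.0575] yaw 169.09 F [ 5.1  0.6 11.9] w 0.0385 gf 61.40093922615051 j [ 55.  29. -47. 104.  25.  58.  77.]
xyz units [-0.013 -0.006  0.003] mm [-2.  -0.9  0.5] rows 0.1 twist [-0.0003  0.0027 -0.0001]
jig mm -5.5 1.9 57.5
[-0.07895134 -0.85052827 -0.0421067 ]
Fjig [ 4.9  1.6 11.9]
```

>>> {"api": "apply_moves", "payload": {
  "commands": [
    {"xyz": [0.002,0.001,0.003],"twist": [0,0,0],"fingers": 30},
    {"xyz": [0.003,0.001,0.006],"twist": [0,0,0],"fingers": 30},
    {"xyz": [0.003,0.001,0.006],"twist": [0,0,0],"fingers": 30},
    {"xyz": [0.003,0.001,0.006],"twist": [0,0,0],"fingers": 30},
    {"xyz": [0.003,0.001,0.006],"twist": [0,0,0],"fingers": 30}
  ]
}}

```text
time_s: 17.47
position: [0.538, -0.2128, 0.0574]
eef_rot: [[-0.982, 0.189, 0.006], [0.189, 0.982, -0.002], [-0.006, -0.001, -1.0]]
force: [2.6, -0.8, 19.2]
width: 0.0385
gripper_force: 62.3
```

```bash
python3 st.py
```

```text
t 17.47 pos [ 0.538  -0.2128  0.0574] yaw 169.08 F [ 2.6 -0.8 19.2] w 0.0385 gf 62.30713605880737 j [ 55.  29. -47. 104.  25.  58.  77.]
xyz units [-0.013 -0.006  0.003] mm [-2.  -0.9  0.4] rows 0.1 twist [-0.0006  0.0031 -0.0001]
jig mm -5.5 1.9 57.4
[-0.00281643 -0.39094623 -0.06767815]
Fjig [ 2.7 -0.3 19.2]
```

>>> {"api": "apply_moves", "payload": {
  "commands": [
    {"xyz": [0,0,0.0005],"twist": [0,0,0],"fingers": 30},
    {"xyz": [0,0,0.0005],"twist": [0,0,0],"fingers": 30},
    {"xyz": [0,0,0.0005],"twist": [0,0,0],"fingers": 30},
    {"xyz": [0,0,0.0005],"twist": [0,0,0],"fingers": 30},
    {"xyz": [0,0,0.0005],"twist": [0,0,0],"fingers": 30},
    {"xyz": [0,0,0.0005],"twist": [0,0,0],"fingers": 30}
  ]
}}

```text
time_s: 17.97
position: [0.538, -0.2128, 0.0575]
eef_rot: [[-0.982, 0.189, 0.006], [0.189, 0.982, -0.002], [-0.006, -0.001, -1.0]]
force: [2.5, 0.1, 20.8]
width: 0.0383
gripper_force: 62.3
```

```bash
python3 st.py; python3 - <<'E'
from h import *
im=cams.get_image('wrist');T=cams.get_image('top')
a=cv2.resize(im['pixels'][20:170,230:420],None,fx=3,fy=3,interpolation=cv2.INTER_CUBIC)
b=cv2.resize(T['pixels'][160:265,355:415],None,fx=3.5,fy=3.5,interpolation=cv2.INTER_CUBIC)
o=np.zeros((450,790,3),np.uint8);o[:450,:570]=a;o[:b.shape[0],575:575+b.shape[1]]=b
cv2.imwrite('pics/c10.png',o[:,:,::-1])
E
```

```text
t 17.97 pos [ 0.538  -0.2128  0.0575] yaw 169.08 F [ 2.5  0.1 20.8] w 0.0383 gf 62.307368516922 j [ 55.  29. -47. 104.  25.  58.  77.]
xyz units [-0.013 -0.006  0.003] mm [-1.9 -0.9  0.5] rows 0.1 twist [-0.0006  0.0032 -0.0002]
jig mm -5.4 1.9 57.5
[ 0.03928307 -0.28583666 -0.06171223]
Fjig [ 2.5  0.5 20.8]
```

View pics/c10.png

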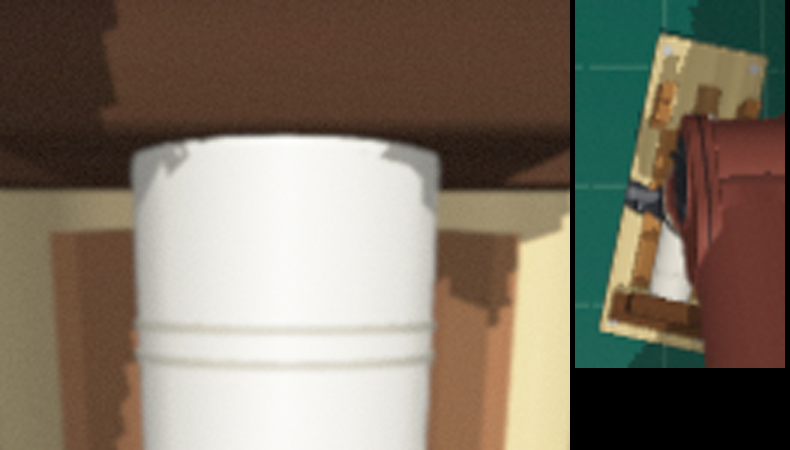

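The cane's plain end (picture row about 135) meets the top edge of the stop's face. The cane lies centred between the rails (centre column about 285), and the top view shows the sprue past the slot. The push is steady at about 20 N.

```bash
python3 -c "
from workcell import ticket
print(ticket.job_done())"
```

```text
the job is handed in; nothing more can be done
None
```

The cane with the sprue is lying in the V-groove with its plain end against the stop. The gripper is holding it down on both rails at about 20 N, clear of the saw slot, and the job was handed in at about 18 s.

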